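Fit the humidity meter and shut the vent of a lacquer curing box

ROBOT

A 6-joint arm with a two-finger parallel gripper is mounted at the origin on the work surface. World frame = base frame: x ahead of the robot, y to its left, z up, the work surface at z = 0. Lengths are in m, angles in degrees, forces in N, time in s.
With the tool pointing down it reaches from about 0.375 to 0.925 m from the base axis. Payload 5.7 kg.
Tool frame: the origin (TCP) lies at the centre of the arm's flange, where the gripper is bolted on; the fingertips stand 182 mm ahead of it and the grasp point (between the pads) lies 163 mm ahead of it; z points along the fingers, y is the line along which they close (so a half turn about z gives the same grasp; the last joint's range is limited). The gripper opens to 88 mm and grips with 3 to 60 N. Pads are 20 mm wide; open, the fingers measure 115 mm over their backs; the gripper's body (75 mm by 178 mm) begins 61 mm behind the grasp point.
Start: joints at [57.061, 20.558, 86.54, -0, 72.909, -6.595], TCP at [0.266, 0.538, 0.405] pointing down, gripper open.
Joint ranges: [-170.27, 170.27], [-57.76, 135], [12.27, 136.19], [-55.21, 235.2], [11.17, 155.16], [-170.74, 170.74]. Speed limits (degrees/s): [136.94, 136.94, 180, 180, 180, 180].

INTERFACE

Orientations are given as [roll, pitch, yaw] about the fixed x, y, z axes, in that order (R = Rz(yaw) Ry(pitch) Rx(roll)).
In Python, from station import sense, grab_frame, hand_in, find_in gives the robot as it stands.
- The arm moves only by the tool play_rows, never from a script. Its argument "increments" is a list of rows, each an object with "jaw": the closure, from 0 (fully open) to 1 (shut); "linear": the shift along the world's x, y, z scaled (see below), a list of three; "spin": the turn about the world's z scaled (see below). In form: [{"jaw": jaw, "linear": [dx, dy, dz], "spin": spin}, ...]. A call has exactly 5 rows; each row shifts and turns the commanded pose from where the row before left it; what a row does not reach is not made up. The controller multiplies each number of a shift by 100 mm and each number of a turn by 0.08 rad. A row lasts 1/12 s, in which the tool goes at most 41.7 mm and 7.16 degrees, less where a joint would pass 70% of its speed; a pose out of reach is approached as far as the arm can. A call with a number of a shift or a turn outside -1 to 1 is refused whole. A call with a gripper value outside its range is refused whole. The fingers move at their own pace and stop on an object; the grip force is fixed at half the most. Time passes only in rows, so rows that do not move let the fingers close, or fill a call up. It gives the time, the measured TCP pose, the force, the opening and the grip force at its end, in the units of the state.
- sense(): the state, without advancing time (a new reading comes with each control period).
- grab_frame(name): name is "scene" or "top" or "wrist"; returns a dict with "image" (384x512x3 uint8, blue, green, red), "fx", "fy", "cx", "cy" (pixels), "eye" and "rotation" of the camera in the world. Camera axes: x right, y up, looking along -z (the intrinsics and any distortion apply to the point x, -y, -z); pixel columns grow to the right and rows downward; lengths in m; the calibration is good to about 2 mm. The wrist camera is an equidistant fisheye: a pixel r from the principal point sees the ray r / f radians off the axis. A picture is of the moment at which its call begins. There is no depth.
- hand_in(): hands the job in; it is judged then, once.
Trained networks look in a picture, given as the dict that the camera call returned (one of the last four; its "shot" number tells which), for a name from the list of things; names that differ only in an ending like _2 or _b are one class to them, and where a whole thing is asked for, a point or a joint stands for the part that bears it (a point fixed in the world has none). Each returns a list of dicts, best first, with "conf" (0 to 1); they miss things now and then, are a little off and sometimes report something else, mostly with a low value. They report only what shows in the picture. A call takes as long as a camera call. They do not tell look-alikes from the thing itself.
- find_in(picture, target): "point" ([row, column] in pixels, amid what is visible of it).
The state is a dict: "t": time; "joint_positions": joint angles; "qvel": joint speeds; "joint_efforts": joint torques, N m; "ee_pos": TCP position; "eef_rot": TCP orientation; "force": force on the tool from outside, world axes, zero at the start; "moment": the same for the moment, N m; "finger_gap": finger opening in m; "finger_force": force on a finger pad.
Only numpy, scipy, OpenCV 4.12 (cv2) and the standard library are available. Lean on these libraries where they do the work, as an engineer would, in place of code of your own. Each camera call takes 0.05 s, during which the arm holds its last target. There are 200 camera calls.

TASK

Freshly lacquered bowls are in the small wooden curing box and it has to be closed up for the night. Pick up the humidity meter from the bench and press it down into the rectangular cut-out in the box top, past its spring clips, until its rim sits flat on the panel all round; also slide the vent shutter on the box top fully shut. Leave the other things on the bench where they are.

Things in the scene. Friction and masses are not known exactly. Their poses are not given: they have to be found in the camera images.
- curing_box: Low pale-wood box, 160 (x) by 244 (y) by 110 mm high, fixed to the bench, glazed on its far (+x) side, lacquered bowls inside. Its top has two bays side by side along its y, centred 57 mm left and right of its middle: one holds the meter panel, the other the vent panel (which is which varies). Origin: centre of the underside; x, y along the sides, z up.
- meter_panel: Plywood panel in the box top, 129 (x) by 99 (y) by 8 mm, its top level with the box top, with a rectangular through cut-out in the middle, 35 mm along x by 57 mm along y: 1.5 mm play all round the meter's case. The meter may go in either way round. Origin: centre of the underside; axes parallel to the box's.
- cutout (a point): Centre of the cut-out at the level of the panel's top face (110 mm above the bench); axes as the box. Under the panel a brass spring clip reaches 3.5 mm into each short end. A lowered meter rests on the clips with its rim some 8 mm above the panel, then needs a push of 7 to 15 N straight down on the middle of its face until the rim meets the panel; the clips then hold it.
- meter: Panel-mount humidity meter, loose on the bench, display up, about 55 g. White rim 42 (x) by 66 (y) by 5 mm; below it a black case 32 (x) by 54 (y) by 22 mm deep, its lowest 6 mm tapering to 25 by 47. Origin: centre of the case's underside; the rim spans 22 to 27 mm above it, the display 28. z out of the display, y along the long side. Grip the rim across its 42 mm side.
- meter_rim (a point): On the meter's axis at the underside of its rim (22 mm above the meter's origin). Level with the cut-out point when the meter is fully home.
- vent_panel: The other plywood panel in the box top, 129 (x) by 99 (y) by 8 mm, top level with the box top, with a vent slot in its +x half, 38 by 56 mm, and the shutter lying on it between two low brass rails 5 mm high. Origin: centre of the underside; axes parallel to the box's.
- vent (a joint): Vent shutter, a dark wooden plate 52 (x) by 68 (y) by 3.5 mm. Value in m: 0 fully shut (the plate covers the slot), up to 0.046 fully open. It slides along the box's x and shuts towards +x of the box (away from the robot), against about 1.5 N of friction, to an end stop at 0.
- vent_knob (a point): Top centre of the shutter's round knob, 17 mm across and 20 mm high above the plate; the top stands 23.5 mm above the panel. The knob moves with the shutter.
- cup: Black lacquered cup, about 66 mm across and 72 mm high, standing on the bench; leave it. Origin: centre of the underside.
- tape: Roll of green tape lying flat, 72 mm across, 18 mm high; leave it. Origin: centre of the underside.
- dish: Small dark red dish, 84 mm across, 22 mm high; leave it. Origin: centre of the underside.
Things that resemble listed ones, but are neither listed nor needed, are in the scene too. Several things look just like the meter: the one meant starts farthest from the robot's base.

How it is judged:
By the outcome, as a careful person would: the job done as asked, in the order asked, and still so for the second after the job is handed in, with the robot touching nothing.
It also fails if it takes over 58 s, if anything falls off the work surface, if the arm or the gripper's body presses on something with over 40 N, if the wrist force passes 120 N, or if a joint passes its speed limit or range.

## Working session

There is one attempt and no reset: what is moved stays moved. The work goes in short steps, Python scripts to look and compute and a tool call to move; the robot and the scene stay as the last step left them, time stands still between calls to the robot, and variables do not carry over. Pictures are saved under pics/ and viewed, at most 10 in all, crops included, and the job is handed in when it is done.

Besides the shell and the picture viewer there is one more tool, called after ">>>" as a command line: name --argument value ..., lists and objects as JSON in quotes. play_rows: Moves the arm, as the interface text tells. Shifts and turns lie within -1 to 1; 1 stands for 100 mm of shift or 0.08 rad of turn. Its arguments: {"type":"object","properties":{"increments":{"type":"array"}},"required":["increments"]}

```bash
mkdir -p pics
cat > h.py <<'E'
import numpy as np, cv2
from station import sense, grab_frame, hand_in, find_in
def ray(p,rc):
    r,c=rc; x=(c-p["cx"])/p["fx"]; y=(r-p["cy"])/p["fy"]
    if p.get("name")=="wrist":
        t=np.hypot(x,y); s=np.sin(t)/t if t>1e-9 else 1; d=np.array([x*s,-y*s,-np.cos(t)])
    else: d=np.array([x,-y,-1.0])
    return np.array(p["rotation"])@d
def at(p,rc,z):
    d=ray(p,rc); e=np.array(p["eye"]); return e+d*(z-e[2])/d[2]
def grab(n,fn=None):
    p=grab_frame(n); p["name"]=n
    if fn: cv2.imwrite("pics/"+fn,p["image"])
    return p
E
python3 - <<'E'
from h import *
np.set_printoptions(precision=3,suppress=True)
P={n:grab(n,n+"0.png") for n in("scene","top")}
for n,p in P.items():
    print(n,p["eye"],{k:v for k,v in p.items() if k not in("image","eye")})
    for t,z in (("meter",.027),("curing_box",.11),("meter_panel",.11),("vent_panel",.11),("vent_knob",.1335),("cutout",.11),("cup",.036),("tape",.01),("dish",.01)):
        try:
            for d in find_in(p,t): print(t,np.array(d["point"]),round(d["conf"],2),at(p,d["point"],z))
        except Exception as e: print(t,e)
print(sense())
E
```

```text
scene [1.203 0.635 0.716] {'fx': 395.7947469346898, 'fy': 395.7947469346898, 'cx': 248.61278879416565, 'cy': 193.20628393581077, 'rotation': array([ 55.205,   0.022, 130.265]), 'shot': 1, 'name': 'scene'}
meter invalid index to scalar variable.
curing_box invalid index to scalar variable.
meter_panel invalid index to scalar variable.
vent_panel invalid index to scalar variable.
vent_knob invalid index to scalar variable.
cutout invalid index to scalar variable.
cup invalid index to scalar variable.
tape invalid index to scalar variable.
dish invalid index to scalar variable.
top [0.415 0.036 1.307] {'fx': 419.5482942372098, 'fy': 419.5482942372098, 'cx': 257.05559551734694, 'cy': 191.30193213379343, 'rotation': array([  6.129,   1.171, -90.093]), 'shot': 2, 'name': 'top'}
meter invalid index to scalar variable.
curing_box invalid index to scalar variable.
meter_panel invalid index to scalar variable.
vent_panel invalid index to scalar variable.
vent_knob invalid index to scalar variable.
cutout invalid index to scalar variable.
cup invalid index to scalar variable.
tape invalid index to scalar variable.
dish invalid index to scalar variable.
{'t': 1.0, 'joint_positions': array([57.06 , 20.558, 86.537, -0.003, 72.909, -6.594]), 'qvel': array([ 0.059,  0.021, -0.032,  0.095, -0.003,  0.   ]), 'joint_efforts': array([  0.001, -51.534, -27.114,   0.068,   0.024,  -0.   ]), 'ee_pos': array([0.266, 0.538, 0.405]), 'eef_rot': array([-179.996,    0.002,  153.655]), 'force': array([-1.056,  0.033,  0.35 ]), 'moment': array([-0.008, -0.   , -0.033]), 'finger_force': 0.0, 'finger_gap': 0.08774603944664068}
```

View pics/top0.png

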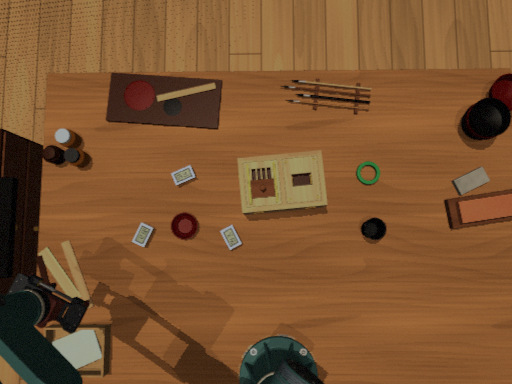

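View pics/scene0.png

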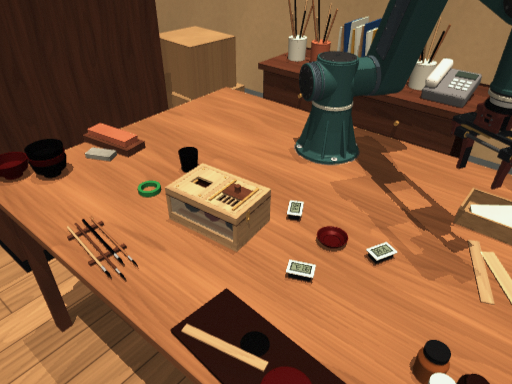

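The top view shows meters at about (row 176, col 183), (235,143) and (238,231). The box is at (182,282), with the cut-out at (180,302) and the shutter, standing open, at (188,262). The scene view agrees.

```bash
sed -i 's/return np.array(p\["rotation"\])@d/return Rotation.from_euler("xyz",p["rotation"],degrees=True).as_matrix()@d/; 1i from scipy.spatial.transform import Rotation' h.py
python3 - <<'E'
from h import *
np.set_printoptions(precision=4,suppress=True)
P={n:grab(n) for n in("scene","top")}
for n,p in P.items():
    print(n)
    for t,z in (("meter",.027),("curing_box",.11),("meter_panel",.11),("vent_panel",.11),("vent_knob",.1335),("vent",.1335),("cup",.036),("tape",.01),("dish",.01)):
        try:
            for d in find_in(p,t): 
              if d["conf"]>.3: print(t,np.array(d["point"]),round(d["conf"],2),at(p,d["point"],z))
        except Exception as e: print(t,e)
    if n=="top":
        g=cv2.cvtColor(p["image"],cv2.COLOR_BGR2GRAY)
        for (r,c) in((176,183),(235,143),(238,231)):
            m=np.zeros_like(g); s=(slice(r-18,r+19),slice(c-18,c+19)); im=p["image"][s].astype(int)
            m[s]=((im.min(2)>110))*255
            m=cv2.morphologyEx(m,cv2.MORPH_CLOSE,np.ones((7,7)))
            k=cv2.findContours(m,cv2.RETR_EXTERNAL,cv2.CHAIN_APPROX_NONE)[0]; k=max(k,key=cv2.contourArea)
            w=np.array([at(p,(q[0][1],q[0][0]),.027)[:2] for q in k],np.float32)
            rc=cv2.minAreaRect(w*1000); print("rect",rc, np.hypot(*rc[0]))
        cv2.imwrite("pics/box.png",cv2.resize(p["image"][140:225,150:345],None,fx=4,fy=4,interpolation=cv2.INTER_CUBIC))
E
```

```text
scene
meter [213.1 295.1] 0.83 [0.4372 0.1594 0.027 ]
meter [265.1 299.4] 0.79 [0.6001 0.285  0.027 ]
meter [252.1 382.7] 0.74 [0.4272 0.419  0.027 ]
curing_box [211.7 221.6] 0.88 [0.6441 0.0725 0.11  ]
vent_panel [194.8 232.1] 0.83 [0.5722 0.0429 0.11  ]
vent_knob [189.9 234.4] 0.55 [0.5763 0.0554 0.1335]
vent [190.7 234.9] 0.63 [0.5782 0.0589 0.1335]
cup [160.  186.7] 0.79 [ 0.4417 -0.2878  0.036 ]
cup [269.8 301.6] 0.74 [0.6174 0.3023 0.036 ]
tape [191.6 148.6] 0.66 [ 0.6246 -0.2671  0.01  ]
dish [237.  332.5] 0.9 [0.4401 0.2849 0.01  ]
top
meter [232.8 144.9] 0.85 [0.426  0.4046 0.027 ]
meter [174.9 181.3] 0.69 [0.6041 0.2962 0.027 ]
meter [238.8 227.6] 0.65 [0.4074 0.1515 0.027 ]
curing_box [178.3 281.9] 0.98 [ 0.5806 -0.0114  0.11  ]
meter_panel [230.8 182. ] 0.73 [0.4307 0.2744 0.11  ]
meter_panel [185.  303.5] 0.59 [ 0.5609 -0.0732  0.11  ]
meter_panel [170.9 360.7] 0.54 [ 0.601  -0.2377  0.11  ]
vent_panel [186.2 261.7] 0.78 [0.5579 0.0467 0.11  ]
vent_knob [186.6 265.5] 0.77 [0.5539 0.0358 0.1335]
vent [186.9 261.5] 0.56 [0.5531 0.0471 0.1335]
cup [229.1 375. ] 0.82 [ 0.4357 -0.2924  0.036 ]
tape [174.3 361.4] 0.73 [ 0.6059 -0.2624  0.01  ]
dish [227.4 184.4] 0.87 [0.4425 0.2871 0.01  ]
dish [186.8 304. ] 0.58 [ 0.5675 -0.0838  0.01  ]
dish [187.9 260.6] 0.42 [0.5646 0.0511 0.01  ]
rect ((604.5350952148438, 292.3204040527344), (42.17820358276367, 66.80823516845703), 23.711544036865234) 671.5012285707109
rect ((420.9510192871094, 413.39520263671875), (42.919517517089844, 64.80960845947266), 64.5306396484375) 589.9960628698382
rect ((412.95135498046875, 143.30252075195312), (66.14403533935547, 42.95370101928711), 28.183208465576172) 437.1091786202494
```

View pics/box.png

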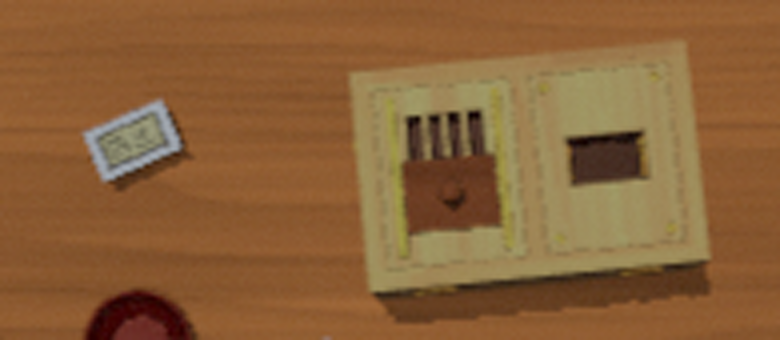

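Crop: the target meter is at about (row 140, col 135), and the box is rotated about 5°. The cut-out centre is at about (158,607), and the shutter knob at about (190,452). Next I go above the meter, turned for the grasp.

>>> play_rows --increments '[{"jaw":0,"linear":[0.3,-0.22,-0.06],"spin":-0.87},{"jaw":0,"linear":[0.3,-0.22,-0.06],"spin":-0.87},{"jaw":0,"linear":[0.3,-0.22,-0.06],"spin":-0.87},{"jaw":0,"linear":[0.3,-0.22,-0.06],"spin":-0.87},{"jaw":0,"linear":[0.3,-0.22,-0.06],"spin":-0.87}]'

```text
t: 2.42
ee_pos: [0.4174, 0.4266, 0.3745]
eef_rot: [180.0, 0.0, 133.6]
force: [0.1, 0.0, 0.1]
finger_gap: 0.0876
finger_force: 0.0
```

>>> play_rows --increments '[{"jaw":0,"linear":[0.3,-0.22,-0.06],"spin":-0.87},{"jaw":0,"linear":[0.3,-0.22,-0.06],"spin":-0.87},{"jaw":0,"linear":[0.3,-0.22,-0.06],"spin":-0.87},{"jaw":0,"linear":[0.3,-0.22,-0.06],"spin":-0.87},{"jaw":0,"linear":[0.3,-0.22,-0.06],"spin":-0.87}]'

```text
t: 2.83
ee_pos: [0.5676, 0.3163, 0.3444]
eef_rot: [180.0, -0.0, 113.6]
force: [0.3, 0.2, -0.4]
finger_gap: 0.0875
finger_force: 0.0
```

>>> play_rows --increments '[{"jaw":0,"linear":[0.2,-0.13,0],"spin":0},{"jaw":0,"linear":[0.19,-0.13,0],"spin":0},{"jaw":0,"linear":[0,0,0],"spin":0},{"jaw":0,"linear":[0,0,0],"spin":0},{"jaw":0,"linear":[0,0,0],"spin":0}]'

```text
t: 3.25
ee_pos: [0.6047, 0.2919, 0.3444]
eef_rot: [-179.9, -0.0, 113.8]
force: [-0.5, -0.3, -1.1]
finger_gap: 0.0879
finger_force: 0.0
```

Run:
```python
from h import *
np.set_printoptions(precision=4,suppress=True)
p=grab("wrist","w1.png"); print(p["eye"],p["rotation"],p["fx"],p["cx"],p["cy"])
s=sense(); print(s["t"],s["ee_pos"],s["eef_rot"],s["force"])
for d in find_in(p,"meter"): print(d, at(p,d["point"],.027))
```

```text
[0.5767 0.3571 0.3238] [-14.9736   0.1122  23.7681] 297.3186396354542 250.9304120803178 190.16300224546
3.3 [0.6043 0.2923 0.3445] [-179.9443   -0.0314  113.8139] [0.0712 0.7983 0.0015]
{'point': [15.9, 140.9], 'conf': 0.94} [0.4273 0.4102 0.027 ]
{'point': [181.5, 249.3], 'conf': 0.9} [0.603 0.292 0.027]
{'point': [228.2, 69.2], 'conf': 0.63} [0.4212 0.1483 0.027 ]
```

View pics/w1.png

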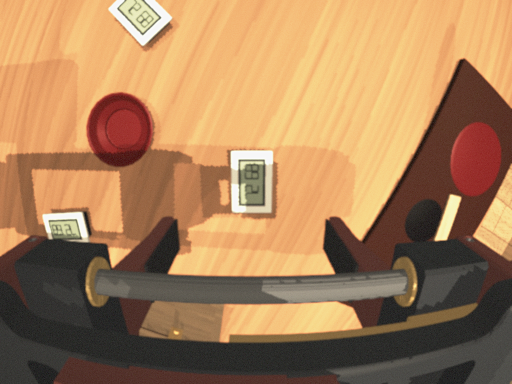

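The wrist view shows the target meter upright at about (row 181, col 251), well aligned between the fingers. I'll fit its rim.

```bash
cat >> h.py <<'E'
def rimfit(p,r,c,h,z,thr=150):
    im=p["image"].astype(int); m=np.zeros(im.shape[:2],np.uint8); s=(slice(max(r-h,0),r+h),slice(c-h,c+h))
    i=im[s]; m[s]=((i.min(2)>thr)&(i.max(2)-i.min(2)<45))*255
    m=cv2.morphologyEx(m,cv2.MORPH_OPEN,np.ones((3,3)))
    k=max(cv2.findContours(m,cv2.RETR_EXTERNAL,cv2.CHAIN_APPROX_NONE)[0],key=cv2.contourArea)
    w=np.array([at(p,(q[0][1],q[0][0]),z)[:2] for q in k],np.float32)*1000
    return cv2.minAreaRect(w)
E
python3 - <<'E'
from h import *
p=grab("wrist")
for t in(130,160,190): print(rimfit(p,181,251,50,.027,t))
E
```

```text
((596.194091796875, 312.37017822265625), (41.608642578125, 21.602933883666992), 23.866355895996094)
((596.194091796875, 312.37017822265625), (41.608642578125, 21.602933883666992), 23.866355895996094)
((595.77392578125, 313.3199462890625), (41.608642578125, 19.525745391845703), 23.866355895996094)
```

Run:
```python
from h import *
p=grab("wrist"); im=p["image"]
for r in(150,160,200,208): print(r,im[r,225:278:3].tolist())
print([ (r,im[r,236].tolist()) for r in range(142,222,4)])
```

```text
150 [[109, 168, 237], [84, 128, 195], [93, 139, 209], [105, 147, 209], [102, 140, 192], [103, 135, 178], [101, 134, 178], [106, 145, 199], [111, 153, 214], [109, 152, 209], [106, 144, 200], [109, 146, 201], [104, 141, 188], [107, 148, 209], [123, 181, 239], [122, 183, 241], [112, 175, 241], [108, 168, 237]]
160 [[104, 161, 233], [73, 110, 169], [227, 248, 249], [247, 247, 247], [245, 250, 249], [136, 158, 157], [140, 165, 165], [138, 163, 162], [139, 163, 162], [139, 163, 163], [140, 163, 163], [144, 167, 166], [144, 166, 167], [161, 188, 185], [248, 248, 248], [248, 248, 247], [138, 189, 236], [110, 170, 240]]
200 [[121, 188, 245], [100, 154, 231], [150, 190, 214], [247, 247, 247], [248, 250, 250], [111, 140, 141], [187, 233, 232], [124, 162, 161], [106, 138, 137], [107, 139, 137], [105, 137, 134], [104, 135, 134], [100, 133, 129], [86, 101, 111], [185, 218, 229], [178, 212, 224], [75, 109, 161], [78, 119, 180]]
208 [[74, 110, 162], [72, 109, 160], [137, 174, 200], [247, 248, 247], [247, 247, 247], [247, 248, 248], [248, 248, 248], [193, 224, 233], [186, 218, 230], [185, 217, 228], [182, 213, 227], [184, 217, 228], [183, 217, 228], [184, 216, 227], [185, 216, 228], [173, 206, 222], [64, 98, 150], [85, 129, 196]]
[(142, [120, 189, 245]), (146, [117, 182, 244]), (150, [102, 136, 187]), (154, [247, 247, 247]), (158, [247, 247, 247]), (162, [248, 248, 248]), (166, [248, 248, 248]), (170, [199, 228, 235]), (174, [184, 215, 228]), (178, [183, 216, 228]), (182, [188, 219, 229]), (186, [248, 248, 248]), (190, [248, 248, 248]), (194, [247, 248, 248]), (198, [247, 248, 248]), (202, [247, 248, 248]), (206, [247, 247, 247]), (210, [248, 248, 248]), (214, [107, 159, 230]), (218, [124, 194, 245])]
```

```bash
sed -i 's/<45))\*255/<62))*255/' h.py
python3 - <<'E'
from h import *
p=grab("wrist")
for t in(140,155,165): print(rimfit(p,181,251,50,.027,t))
E
```

```text
((604.89599609375, 292.5916748046875), (41.70574951171875, 65.26861572265625), 23.100862503051758)
((604.8969116210938, 292.59295654296875), (41.61344909667969, 65.35270690917969), 22.974899291992188)
((604.882568359375, 292.59765625), (41.581565856933594, 65.3270034790039), 22.983488082885742)
```

>>> play_rows --increments '[{"jaw":0,"linear":[0.005,0.005,-0.35],"spin":-0.1},{"jaw":0,"linear":[0,0,-0.35],"spin":0},{"jaw":0,"linear":[0,0,-0.35],"spin":0},{"jaw":0,"linear":[0,0,-0.25],"spin":0},{"jaw":0,"linear":[0,0,-0.15],"spin":0}]'

```text
t: 3.92
ee_pos: [0.6039, 0.2922, 0.1963]
eef_rot: [-179.7, -0.0, 113.4]
force: [-0.4, -0.6, 0.0]
finger_gap: 0.088
finger_force: 0.0
```

>>> play_rows --increments '[{"jaw":0.5,"linear":[0,0,0],"spin":0},{"jaw":0.7,"linear":[0,0,0],"spin":0},{"jaw":0.7,"linear":[0,0,0],"spin":0},{"jaw":0.7,"linear":[0,0,0],"spin":0},{"jaw":0.7,"linear":[0,0,0],"spin":0}]'

```text
t: 4.33
ee_pos: [0.6065, 0.2926, 0.2015]
eef_rot: [179.8, 0.0, 113.3]
force: [0.5, 0.2, 0.4]
finger_gap: 0.0581
finger_force: 0.0
```

>>> play_rows --increments '[{"jaw":0.7,"linear":[0,0,0],"spin":0},{"jaw":0.7,"linear":[0,0,0],"spin":0},{"jaw":0.7,"linear":[0,0,0],"spin":0},{"jaw":0.7,"linear":[0,0,0],"spin":0},{"jaw":0.7,"linear":[0,0,0],"spin":0}]'

```text
t: 4.75
ee_pos: [0.606, 0.2922, 0.2003]
eef_rot: [180.0, 0.0, 113.3]
force: [-1.0, -0.7, 5.0]
finger_gap: 0.0414
finger_force: 30.0
```

>>> play_rows --increments '[{"jaw":0.7,"linear":[0,0,0.2],"spin":0},{"jaw":0.7,"linear":[0,0,0.35],"spin":0},{"jaw":0.7,"linear":[0,0,0.35],"spin":0},{"jaw":0.7,"linear":[0,0,0.35],"spin":0},{"jaw":0.7,"linear":[0,-0.1,0.25],"spin":0}]'

```text
t: 5.17
ee_pos: [0.6061, 0.2834, 0.3527]
eef_rot: [179.8, -0.0, 113.4]
force: [-0.5, 0.5, -0.1]
finger_gap: 0.0418
finger_force: 30.0
```

>>> play_rows --increments '[{"jaw":0.7,"linear":[-0.025,-0.34,0],"spin":-0.33},{"jaw":0.7,"linear":[-0.025,-0.34,0],"spin":-0.33},{"jaw":0.7,"linear":[-0.025,-0.34,0],"spin":-0.33},{"jaw":0.7,"linear":[-0.025,-0.34,0],"spin":-0.33},{"jaw":0.7,"linear":[-0.025,-0.34,0],"spin":-0.33}]'

```text
t: 5.58
ee_pos: [0.5927, 0.1108, 0.3495]
eef_rot: [-180.0, -0.0, 105.7]
force: [-0.3, -0.3, -0.7]
finger_gap: 0.042
finger_force: 30.0
```

>>> play_rows --increments '[{"jaw":0.7,"linear":[-0.025,-0.34,0],"spin":-0.33},{"jaw":0.7,"linear":[-0.025,-0.34,0],"spin":-0.33},{"jaw":0.7,"linear":[-0.025,-0.34,0],"spin":-0.33},{"jaw":0.7,"linear":[-0.025,-0.34,0],"spin":-0.33},{"jaw":0.7,"linear":[-0.025,-0.34,0],"spin":-0.33}]'

```text
t: 6.0
ee_pos: [0.5802, -0.0594, 0.3494]
eef_rot: [-180.0, -0.0, 98.1]
force: [0.0, -0.8, -0.5]
finger_gap: 0.0413
finger_force: 30.0
```

>>> play_rows --increments '[{"jaw":0.7,"linear":[-0.025,-0.34,0],"spin":-0.33},{"jaw":0.7,"linear":[-0.025,-0.2,0],"spin":-0.33},{"jaw":0.7,"linear":[0,0,0],"spin":0},{"jaw":0.7,"linear":[0,0,0],"spin":0},{"jaw":0.7,"linear":[0,0,0],"spin":0}]'

```text
t: 6.42
ee_pos: [0.5756, -0.1112, 0.3494]
eef_rot: [-180.0, -0.1, 95.2]
force: [0.6, -0.0, -1.1]
finger_gap: 0.0416
finger_force: 30.0
```

Run:
```python
from h import *
p=grab("wrist","w2.png"); print(p["eye"],p["rotation"])
s=sense(); print(s["t"],s["ee_pos"],s["eef_rot"],s["force"],s["finger_gap"])
```

```text
[ 0.56984474 -0.04025835  0.32880394] [-14.9764899    0.10059198   5.1798034 ]
6.4667 [ 0.57569407 -0.11075948  0.34942004] [-1.79972133e+02 -4.61860001e-02  9.52277969e+01] [-0.62850751 -0.11977995 -0.30066415] 0.0416059099699221
```

View pics/w2.png

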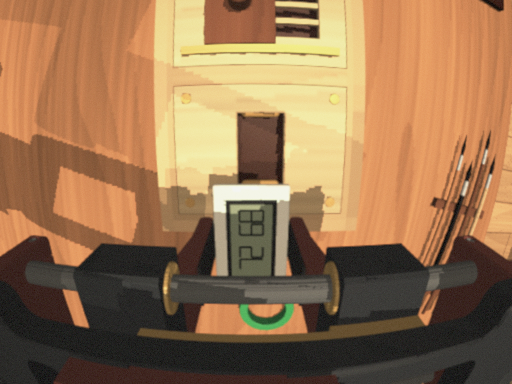

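The view shows the held meter (rim cols 213–290, top row 185). It hides the near end of the cut-out (cols 238–284, from row 113). I'll move 40 mm further in -y to see all of it.

>>> play_rows --increments '[{"jaw":0.7,"linear":[0,-0.2,0],"spin":0},{"jaw":0.7,"linear":[0,-0.2,0],"spin":0},{"jaw":0.7,"linear":[0,0,0],"spin":0},{"jaw":0.7,"linear":[0,0,0],"spin":0},{"jaw":0.7,"linear":[0,0,0],"spin":0}]'

```text
t: 6.88
ee_pos: [0.5758, -0.1504, 0.3495]
eef_rot: [-180.0, -0.1, 95.2]
force: [-0.6, 0.6, -0.1]
finger_gap: 0.041
finger_force: 30.0
```

Run:
```python
from h import *
np.set_printoptions(precision=4,suppress=True)
p=grab("wrist","w3.png"); print(p["eye"],p["rotation"])
s=sense(); print(s["t"],s["ee_pos"],s["eef_rot"],s["force"],s["finger_gap"])
for d in find_in(p,"meter_panel"): print(d,at(p,d["point"],.11))
for d in find_in(p,"vent_knob"): print(d,at(p,d["point"],.1335))
# rectify the box top at z=.11: 4 px/mm, box-yaw aligned
s=sense();R=Rotation.from_euler("z",5.2,degrees=True).as_matrix()[:2,:2]
E=np.array(p["eye"]);Rc=Rotation.from_euler("xyz",p["rotation"],degrees=True).as_matrix()
def pix(w):
    c=(w-E)@Rc; x,y,z=c[...,0],-c[...,1],-c[...,2]; r=np.hypot(x,y); t=np.arctan2(r,z)/r
    return p["cx"]+p["fx"]*x*t, p["cy"]+p["fy"]*y*t
c0=np.array([.567,-.066]); u,v=np.meshgrid(np.arange(800),np.arange(560))
loc=np.stack([(280-v)/4000,(400-u)/4000],-1)   # up=+x, left=+y
w=np.dstack([loc@R.T+c0,np.full(u.shape,.11)]); a,b=pix(w)
im=cv2.remap(p["image"],a.astype(np.float32),b.astype(np.float32),cv2.INTER_CUBIC)
cv2.imwrite("pics/rect.png",im)
```

```text
[ 0.5699 -0.0795  0.3289] [-14.9747   0.0959   5.2261]
6.9333 [ 0.5757 -0.1504  0.3495] [-179.97     -0.0483   95.24  ] [ 0.1422 -0.4764 -0.6887] 0.04137944021259957
{'point': [103.1, 242.1], 'conf': 0.92} [ 0.5626 -0.0732  0.11  ]
```

View pics/rect.png

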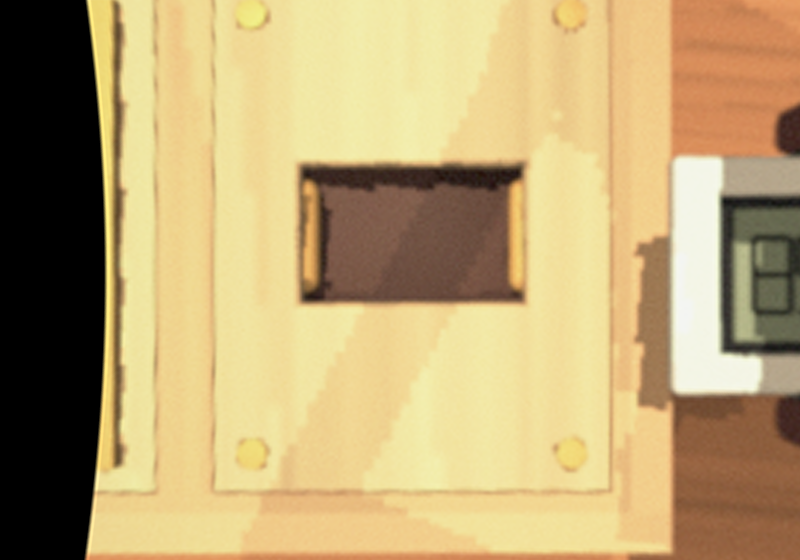

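The cut-out (cols 300–525, rows 163–302) and panel match the stated sizes, with yaw 5.2°. Next I compute the offset from the held rim to the cut-out and cross-check it with the top camera.

Run:
```python
from h import *
np.set_printoptions(precision=4,suppress=True)
p=grab("wrist"); s=sense(); z=s["ee_pos"][2]-.173
im=p["image"]; print("tcp",s["ee_pos"],"topz",z)
R=Rotation.from_euler("z",5.2,degrees=True).as_matrix()[:2,:2]
m=((im.min(2)>120)&(im.max(2).astype(int)-im.min(2)<62)).astype(np.uint8); m[:120]=0;m[285:]=0;m[:,:190]=0;m[:,310:]=0
m=cv2.morphologyEx(m,cv2.MORPH_OPEN,np.ones((3,3)))
k=max(cv2.findContours(m,cv2.RETR_EXTERNAL,cv2.CHAIN_APPROX_NONE)[0],key=cv2.contourArea)
w=(np.array([at(p,(q[0][1],q[0][0]),z)[:2] for q in k])-s["ee_pos"][:2])@R*1000
print("rim in box axes rel tcp mm: x",np.percentile(w[:,0],[1,3,97,99]),w.min(0),w.max(0))
e=w[w[:,1]>w[:,1].max()-1.2]; print("end edge",np.polyfit(e[:,0],e[:,1],1),len(e))
l=w[(w[:,0]<w[:,0].min()+1.5)]; print("side",np.polyfit(l[:,1],l[:,0],1),l[:,0].mean())
q=grab("top"); print("top cutout",at(q,(179.5,301.75),.11),"knob",at(q,(140+190/4,150+452/4),.1335))
```

```text
tcp [ 0.5758 -0.1508  0.3496] topz 0.1766134740163881
rim in box axes rel tcp mm: x [-20.3571 -20.0977  20.6801  20.7846] [-20.4447 -21.0214] [20.8786 33.9264]
end edge [-0.0132 33.7149] 78
side [ -0.0145 -19.6145] -19.72019818757675
top cutout [ 0.5768 -0.0684  0.11  ] knob [0.5514 0.0429 0.1335]
```

>>> play_rows --increments '[{"jaw":0.7,"linear":[0.025,0.25,0],"spin":0},{"jaw":0.7,"linear":[0,0.25,0],"spin":0},{"jaw":0.7,"linear":[0,0.22,0],"spin":0},{"jaw":0.7,"linear":[0,0.1,-0.1],"spin":0},{"jaw":0.7,"linear":[0,0,-0.2],"spin":0}]'

```text
t: 7.55
ee_pos: [0.5791, -0.0678, 0.3211]
eef_rot: [179.7, 0.1, 95.3]
force: [0.2, -0.2, -0.7]
finger_gap: 0.0416
finger_force: 30.0
```

>>> play_rows --increments '[{"jaw":0.7,"linear":[0,0,0],"spin":0},{"jaw":0.7,"linear":[0,0,0],"spin":0},{"jaw":0.7,"linear":[0,0,0],"spin":0},{"jaw":0.7,"linear":[0,0,0],"spin":0},{"jaw":0.7,"linear":[0,0,0],"spin":0}]'

```text
t: 7.97
ee_pos: [0.5787, -0.0704, 0.3204]
eef_rot: [179.9, 0.0, 95.1]
force: [-0.1, 0.1, -0.0]
finger_gap: 0.0418
finger_force: 30.0
```

```bash
python3 -c "
from h import *
s=sense(); print(s['ee_pos'],s['eef_rot'],s['force'])"
```

```text
[ 0.57866601 -0.07044855  0.32037277] [1.79926476e+02 3.14933983e-02 9.51275692e+01] [-0.08223439  0.143864   -0.04271408]
```

>>> play_rows --increments '[{"jaw":0.7,"linear":[0,0.015,-0.04],"spin":0},{"jaw":0.7,"linear":[0,0,-0.03],"spin":0},{"jaw":0.7,"linear":[0,0,0],"spin":0},{"jaw":0.7,"linear":[0,0,0],"spin":0},{"jaw":0.7,"linear":[0,0,0],"spin":0}]'

```text
t: 8.38
ee_pos: [0.5782, -0.0684, 0.3126]
eef_rot: [-180.0, -0.0, 95.2]
force: [0.6, -0.2, -1.0]
finger_gap: 0.0419
finger_force: 30.0
```

>>> play_rows --increments '[{"jaw":0.7,"linear":[0,0,-0.03],"spin":0},{"jaw":0.7,"linear":[0,0,-0.03],"spin":0},{"jaw":0.7,"linear":[0,0,-0.02],"spin":0},{"jaw":0.7,"linear":[0,0,0],"spin":0},{"jaw":0.7,"linear":[0,0,0],"spin":0}]'

```text
t: 8.8
ee_pos: [0.5782, -0.0683, 0.3043]
eef_rot: [-180.0, -0.0, 95.2]
force: [0.7, -0.6, -0.8]
finger_gap: 0.0414
finger_force: 30.0
```

>>> play_rows --increments '[{"jaw":0.7,"linear":[0,0,-0.02],"spin":0},{"jaw":0.7,"linear":[0,0,-0.02],"spin":0},{"jaw":0.7,"linear":[0,0,-0.02],"spin":0},{"jaw":0.7,"linear":[0,0,0],"spin":0},{"jaw":0.7,"linear":[0,0,0],"spin":0}]'

```text
t: 9.22
ee_pos: [0.5782, -0.0683, 0.2984]
eef_rot: [-180.0, -0.0, 95.2]
force: [0.8, 0.2, -1.3]
finger_gap: 0.0416
finger_force: 30.0
```

>>> play_rows --increments '[{"jaw":0.7,"linear":[0,0,-0.02],"spin":0},{"jaw":0.7,"linear":[0,0,0],"spin":0},{"jaw":0.4,"linear":[0,0,0],"spin":0},{"jaw":0.3,"linear":[0,0,0],"spin":0},{"jaw":0.3,"linear":[0,0,0],"spin":0}]'

```text
t: 9.63
ee_pos: [0.5782, -0.0685, 0.2965]
eef_rot: [-180.0, 0.0, 95.2]
force: [-0.4, 0.5, -0.1]
finger_gap: 0.0582
finger_force: 0.0
```

>>> play_rows --increments '[{"jaw":0.3,"linear":[0,0,0],"spin":0},{"jaw":0.3,"linear":[0,0,0.1],"spin":0},{"jaw":0.3,"linear":[0,0,0.15],"spin":0},{"jaw":0.3,"linear":[0,0,0.15],"spin":0},{"jaw":0.6,"linear":[0,0,0],"spin":0}]'

```text
t: 10.05
ee_pos: [0.5795, -0.0687, 0.3399]
eef_rot: [179.7, 0.1, 95.2]
force: [-0.0, -0.1, -0.1]
finger_gap: 0.0577
finger_force: 0.0
```

>>> play_rows --increments '[{"jaw":1,"linear":[0,0,0],"spin":0},{"jaw":1,"linear":[0,0,0],"spin":0},{"jaw":1,"linear":[0,0,0],"spin":0},{"jaw":1,"linear":[0,0,0],"spin":0},{"jaw":1,"linear":[0,0,0],"spin":0}]'

```text
t: 10.47
ee_pos: [0.578, -0.0683, 0.3359]
eef_rot: [-179.9, -0.0, 95.2]
force: [0.3, -0.1, -0.1]
finger_gap: 0.025
finger_force: 0.0
```

>>> play_rows --increments '[{"jaw":1,"linear":[0,0,0],"spin":0},{"jaw":1,"linear":[0,0,0],"spin":0},{"jaw":1,"linear":[0,0,0],"spin":0},{"jaw":1,"linear":[0,0,0],"spin":0},{"jaw":1,"linear":[0,0,0],"spin":0}]'

```text
t: 10.88
ee_pos: [0.5783, -0.0683, 0.3366]
eef_rot: [-180.0, -0.0, 95.2]
force: [0.6, -0.4, 0.8]
finger_gap: 0.0003
finger_force: 0.0
```

Run:
```python
from h import *
p=grab("wrist","w4.png"); q=grab("top")
s=sense(); print(s["t"],s["ee_pos"],s["force"],s["finger_gap"])
a=cv2.resize(q["image"][140:225,225:345],(480,340),interpolation=cv2.INTER_CUBIC); b=cv2.resize(p["image"],(300,225))
c=np.zeros((340,790,3),np.uint8); c[:,:480]=a; c[:225,485:785]=b; cv2.imwrite("pics/v4.png",c)
```

```text
10.9833 [ 0.57826364 -0.0683256   0.33665788] [ 0.5877914  -0.46724787 -0.46853348] 0.0003269551842415434
```

View pics/v4.png

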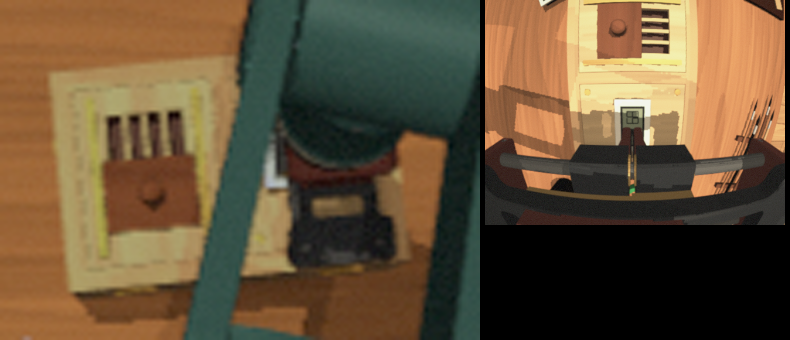

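The meter sits in the cut-out, with the closed fingertips above its middle. Now I press it.

>>> play_rows --increments '[{"jaw":1,"linear":[0,0.005,-0.15],"spin":0},{"jaw":1,"linear":[0,0,-0.1],"spin":0},{"jaw":1,"linear":[0,0,-0.03],"spin":0},{"jaw":1,"linear":[0,0,0],"spin":0},{"jaw":1,"linear":[0,0,0],"spin":0}]'

```text
t: 11.4
ee_pos: [0.5782, -0.0678, 0.3084]
eef_rot: [-180.0, -0.0, 95.2]
force: [0.2, 0.4, -0.4]
finger_gap: 0.0007
finger_force: 0.0
```

>>> play_rows --increments '[{"jaw":1,"linear":[0,0,-0.02],"spin":0},{"jaw":1,"linear":[0,0,-0.02],"spin":0},{"jaw":1,"linear":[0,0,-0.02],"spin":0},{"jaw":1,"linear":[0,0,0],"spin":0},{"jaw":1,"linear":[0,0,0],"spin":0}]'

```text
t: 11.82
ee_pos: [0.5789, -0.068, 0.3039]
eef_rot: [179.9, 0.0, 95.2]
force: [-1.0, 0.8, 5.7]
finger_gap: 0.0009
finger_force: 3.0
```

>>> play_rows --increments '[{"jaw":1,"linear":[0,0,-0.02],"spin":0},{"jaw":1,"linear":[0,0,-0.02],"spin":0},{"jaw":1,"linear":[0,0,0],"spin":0},{"jaw":1,"linear":[0,0,0],"spin":0},{"jaw":1,"linear":[0,0,0],"spin":0}]'

```text
t: 12.23
ee_pos: [0.5789, -0.068, 0.2993]
eef_rot: [179.9, 0.0, 95.2]
force: [0.7, -0.2, 3.1]
finger_gap: 0.0005
finger_force: 1.4
```

>>> play_rows --increments '[{"jaw":1,"linear":[0,0,-0.01],"spin":0},{"jaw":1,"linear":[0,0,-0.01],"spin":0},{"jaw":1,"linear":[0,0,0],"spin":0},{"jaw":1,"linear":[0,0,0],"spin":0},{"jaw":1,"linear":[0,0,0],"spin":0}]'

```text
t: 12.65
ee_pos: [0.5788, -0.0679, 0.2974]
eef_rot: [179.9, 0.0, 95.2]
force: [1.3, 0.8, 7.8]
finger_gap: 0.0004
finger_force: 4.0
```

>>> play_rows --increments '[{"jaw":1,"linear":[0,0,-0.01],"spin":0},{"jaw":1,"linear":[0,0,-0.01],"spin":0},{"jaw":1,"linear":[0,0,0],"spin":0},{"jaw":1,"linear":[0,0,0],"spin":0},{"jaw":1,"linear":[0,0,0],"spin":0}]'

```text
t: 13.07
ee_pos: [0.5787, -0.0679, 0.2972]
eef_rot: [179.9, 0.0, 95.2]
force: [-4.2, 1.5, 23.8]
finger_gap: 0.0005
finger_force: 11.6
```

The stop is stiff at the home height (24 N), so the meter is seated. I'll lift and move beside the knob on its -x side.

>>> play_rows --increments '[{"jaw":1,"linear":[0,0,0.15],"spin":0},{"jaw":1,"linear":[0,0,0.3],"spin":0},{"jaw":1,"linear":[0,0,0.3],"spin":0},{"jaw":1,"linear":[-0.1,0.1,0],"spin":0},{"jaw":1,"linear":[-0.2,0.25,0],"spin":0}]'

```text
t: 13.48
ee_pos: [0.5501, -0.0345, 0.371]
eef_rot: [179.7, 0.1, 95.0]
force: [0.4, 0.1, -0.3]
finger_gap: 0.0002
finger_force: 0.0
```

>>> play_rows --increments '[{"jaw":1,"linear":[-0.2,0.3,0],"spin":0},{"jaw":1,"linear":[-0.1,0.3,0],"spin":0},{"jaw":1,"linear":[0,0.14,0],"spin":0},{"jaw":1,"linear":[0,0,0],"spin":0},{"jaw":1,"linear":[0,0,0],"spin":0}]'

```text
t: 13.9
ee_pos: [0.5175, 0.0418, 0.3688]
eef_rot: [-179.9, 0.0, 95.3]
force: [0.4, -0.1, -0.3]
finger_gap: 0.0006
finger_force: 0.0
```

Run:
```python
from h import *
np.set_printoptions(precision=4,suppress=True)
p=grab("wrist"); q=grab("scene"); s=sense(); print(s["t"],s["ee_pos"],s["force"])
for x in(p,q):
  for d in find_in(x,"vent_knob"): print(d,at(x,d["point"],.1335))
a=cv2.resize(q["image"][145:255,150:290],(420,330),interpolation=cv2.INTER_CUBIC); b=cv2.resize(p["image"],(360,270))
c=np.zeros((330,785,3),np.uint8); c[:,:420]=a; c[:270,425:785]=b; cv2.imwrite("pics/v5.png",c)
```

```text
14.0 [0.5182 0.0407 0.3691] [-0.4376  0.2082 -0.6868]
{'point': [195.9, 295.1], 'conf': 0.75} [0.5499 0.0539 0.1335]
{'point': [187.4, 235.4], 'conf': 0.75} [0.5659 0.0496 0.1335]
```

View pics/v5.png

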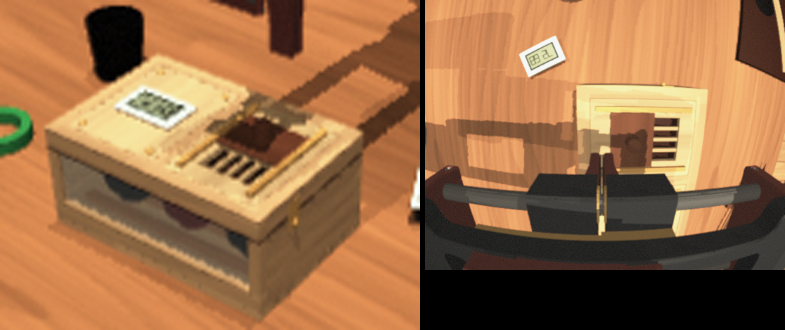

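The meter is flush on the panel (scene crop, row 105, col 155). The knob at about x 0.550, y 0.046 stands ahead of the fingers. Next I descend and push +x.

>>> play_rows --increments '[{"jaw":1,"linear":[0,0.02,-0.25],"spin":0},{"jaw":1,"linear":[0,0,-0.25],"spin":0},{"jaw":1,"linear":[0,0,-0.12],"spin":0},{"jaw":1,"linear":[0,0,-0.05],"spin":0},{"jaw":1,"linear":[0,0,0],"spin":0}]'

```text
t: 14.52
ee_pos: [0.518, 0.0425, 0.3014]
eef_rot: [-179.8, -0.0, 95.1]
force: [-1.3, -0.1, 0.5]
finger_gap: 0.0006
finger_force: 0.0
```

>>> play_rows --increments '[{"jaw":1,"linear":[0.05,0.005,0],"spin":0},{"jaw":1,"linear":[0.05,0.005,0],"spin":0},{"jaw":1,"linear":[0.05,0.005,0],"spin":0},{"jaw":1,"linear":[0,0,0],"spin":0},{"jaw":1,"linear":[0,0,0],"spin":0}]'

```text
t: 14.93
ee_pos: [0.534, 0.0447, 0.3032]
eef_rot: [179.9, 0.0, 95.2]
force: [-0.1, -0.0, -1.2]
finger_gap: 0.0005
finger_force: 0.0
```

>>> play_rows --increments '[{"jaw":1,"linear":[0.05,0.005,0],"spin":0},{"jaw":1,"linear":[0.05,0.005,0],"spin":0},{"jaw":1,"linear":[0.05,0.005,0],"spin":0},{"jaw":1,"linear":[0.05,0.005,0],"spin":0},{"jaw":1,"linear":[0.05,0.005,0],"spin":0}]'

```text
t: 15.35
ee_pos: [0.5587, 0.0472, 0.3026]
eef_rot: [-180.0, 0.0, 95.2]
force: [-1.0, 0.1, 0.5]
finger_gap: 0.0004
finger_force: 0.8
```

Run:
```python
from h import *
np.set_printoptions(precision=4,suppress=True)
p=grab("wrist"); q=grab("scene"); s=sense(); print(s["t"],s["ee_pos"],s["force"])
for x in(p,q):
  for d in find_in(x,"vent_knob"): print(d,at(x,d["point"],.1335))
a=cv2.resize(q["image"][145:255,150:290],(420,330),interpolation=cv2.INTER_CUBIC); b=cv2.resize(p["image"],(360,270))
c=np.zeros((330,785,3),np.uint8); c[:,:420]=a; c[:270,425:785]=b; cv2.imwrite("pics/v6.png",c)
```

```text
15.45 [0.5594 0.0473 0.3026] [-0.9459  0.001   1.4202]
{'point': [204.9, 287.1], 'conf': 0.71} [0.5761 0.0722 0.1335]
{'point': [193.8, 231.5], 'conf': 0.73} [0.5943 0.0616 0.1335]
```

View pics/v6.png

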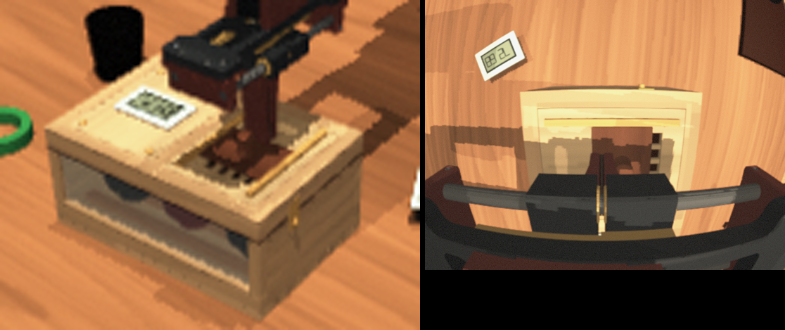

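The shutter moves with the fingers and part of the slot still shows, so I keep pushing.

>>> play_rows --increments '[{"jaw":1,"linear":[0.04,0.004,0],"spin":0},{"jaw":1,"linear":[0.04,0.004,0],"spin":0},{"jaw":1,"linear":[0.03,0.003,0],"spin":0},{"jaw":1,"linear":[0,0,0],"spin":0},{"jaw":1,"linear":[0,0,0],"spin":0}]'

```text
t: 15.97
ee_pos: [0.5697, 0.0483, 0.3027]
eef_rot: [180.0, 0.0, 95.2]
force: [1.0, 0.2, -0.2]
finger_gap: 0.0003
finger_force: 0.0
```

>>> play_rows --increments '[{"jaw":1,"linear":[0.02,0.002,0],"spin":0},{"jaw":1,"linear":[0.02,0.002,0],"spin":0},{"jaw":1,"linear":[0,0,0],"spin":0},{"jaw":1,"linear":[0,0,0],"spin":0},{"jaw":1,"linear":[0,0,0],"spin":0}]'

```text
t: 16.38
ee_pos: [0.5734, 0.0487, 0.3027]
eef_rot: [180.0, 0.0, 95.2]
force: [0.1, -0.7, 0.1]
finger_gap: 0.0007
finger_force: 0.1
```

>>> play_rows --increments '[{"jaw":1,"linear":[0.02,0.002,0],"spin":0},{"jaw":1,"linear":[0.01,0.001,0],"spin":0},{"jaw":1,"linear":[0,0,0],"spin":0},{"jaw":1,"linear":[0,0,0],"spin":0},{"jaw":1,"linear":[0,0,0],"spin":0}]'

```text
t: 16.8
ee_pos: [0.5756, 0.0489, 0.3025]
eef_rot: [-179.9, -0.0, 95.2]
force: [-4.8, -1.0, 3.9]
finger_gap: 0.0004
finger_force: 2.6
```

>>> play_rows --increments '[{"jaw":1,"linear":[0.01,0.001,0],"spin":0},{"jaw":1,"linear":[0.01,0.001,0],"spin":0},{"jaw":1,"linear":[0,0,0],"spin":0},{"jaw":1,"linear":[0,0,0],"spin":0},{"jaw":1,"linear":[0,0,0],"spin":0}]'

```text
t: 17.22
ee_pos: [0.5763, 0.049, 0.3023]
eef_rot: [-179.7, -0.0, 95.2]
force: [-9.5, -1.2, 6.7]
finger_gap: 0.0008
finger_force: 4.8
```

The shutter is against its end stop. I'll back off, lift away and check.

>>> play_rows --increments '[{"jaw":1,"linear":[-0.05,-0.005,0],"spin":0},{"jaw":1,"linear":[-0.1,-0.01,0],"spin":0},{"jaw":1,"linear":[0,0,0.2],"spin":0},{"jaw":1,"linear":[0,0,0.35],"spin":0},{"jaw":1,"linear":[0,0,0.35],"spin":0}]'

```text
t: 17.63
ee_pos: [0.5625, 0.0477, 0.3926]
eef_rot: [-179.9, -0.0, 95.2]
force: [1.1, -0.6, -0.6]
finger_gap: 0.0006
finger_force: 0.0
```

>>> play_rows --increments '[{"jaw":1,"linear":[-0.25,0.2,0.2],"spin":0},{"jaw":1,"linear":[-0.25,0.25,0],"spin":0},{"jaw":1,"linear":[-0.2,0.25,0],"spin":0},{"jaw":1,"linear":[0,0,0],"spin":0},{"jaw":1,"linear":[0,0,0],"spin":0}]'

```text
t: 18.05
ee_pos: [0.4923, 0.1186, 0.4131]
eef_rot: [179.9, -0.0, 95.3]
force: [0.8, -1.2, -0.2]
finger_gap: 0.0005
finger_force: 0.0
```

Run:
```python
from h import *
p=grab("top"); q=grab("scene"); s=sense(); print(s["t"],s["ee_pos"],s["force"])
a=cv2.resize(q["image"][145:255,150:290],(420,330),interpolation=cv2.INTER_CUBIC); b=cv2.resize(p["image"][145:225,230:335],(370,282),interpolation=cv2.INTER_CUBIC)
c=np.zeros((330,795,3),np.uint8); c[:,:420]=a; c[:282,425:795]=b; cv2.imwrite("pics/v7.png",c)
```

```text
18.15 [0.49378403 0.11748518 0.41282492] [-0.64365302  0.60920367 -0.52469051]
```

View pics/v7.png

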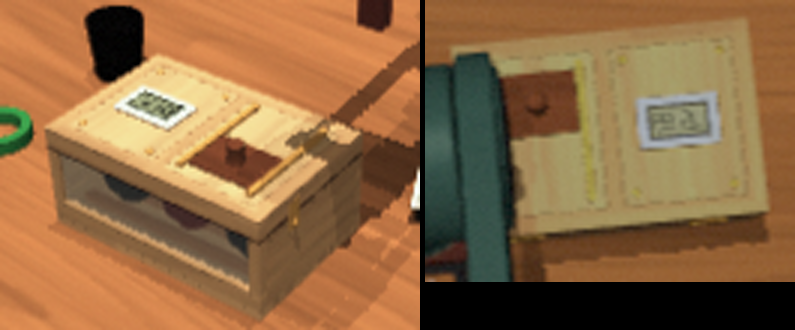

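The shutter covers the slot completely (scene crop, row 160, col 238), and the meter lies flat in its panel (row 105, col 155).

```bash
python3 -c "
from station import hand_in
print(hand_in())"
```

```text
the job is handed in; nothing more can be done
None
```

The meter is pressed home with its rim flat on the panel, the vent shutter is shut against its end stop, nothing else on the bench was touched, and the job was handed in at about 18 s of the 58 s allowed; no verdict came back.

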